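# Open the child-resistant cap of the degreaser canister

## Robot

A 6-joint arm with a two-finger parallel gripper is mounted at the origin on the work surface. World frame = base frame: x ahead of the robot, y to its left, z up, the work surface at z = 0. Lengths are in m, angles in rad, forces in N, time in s.
With the tool pointing down it reaches from about 0.375 to 0.9 m from the base axis. Payload 3.1 kg.
Tool frame: the origin (TCP) lies midway between the tips of the shut fingers; the grasp point (between the pads) lies 19 mm behind it; z points along the fingers, y is the direction in which the jaws open and shut (so a half turn about z gives the same grasp; the last joint's range is limited). The gripper opens to 85 mm and grips with 20 to 120 N. Pads are 22 mm wide; open, the fingers measure 114 mm over their backs; the gripper's body (76 mm by 85 mm) begins 54 mm behind the grasp point. The pads swing forward as they close: fully open they stand 13 mm farther back than shut.
Start: joints at [0.947, 0.527, 1.433, -0, 1.181, -0.178], TCP at [0.269, 0.564, 0.231] pointing down, gripper open.
Joint ranges: [-3.08, 3.08], [-0.75, 2.2], [0.22, 2.44], [-1.43, 4.57], [0, 2.65], [-2.85, 2.85]. Speed limits (rad/s): [2.79, 2.79, 3.14, 3.14, 3.14, 3.14].

## Interface

Orientations are given as a unit quaternion [x, y, z, w].
In Python, from station import manip gives the robot as it stands. The module is installed in compiled form; this text tells all that it offers.
- The arm moves only by the tool drive_tool, never from a script. Its argument "deltas" is one flat list of numbers, 4 for each row, row after row: the shift along the tool's x, y, z in cm, then the turn about the tool's z in degrees. A call has 1 to 12 rows; each row is the pose to reach, as a shift and turn from the pose measured when the call began, along the tool's axes at that moment; what a row does not reach only later rows make up. A row lasts 1/10 s, in which the tool goes at most 50 mm and 8.59 degrees, less where a joint would pass 70% of its speed; a pose out of reach is approached as far as the arm can. A call with a gripper value outside its range is refused whole. "hand" is the finger opening in cm, from 0 to 8.54, set as the call begins (left out, the last holds). The fingers move at their own pace and stop on an object; "squeeze" is the grip in N (left out, the last holds). Time passes only in rows, so rows that repeat a pose let the fingers close. It gives the time, the measured TCP pose, the force and the opening at its end, in the units of the state.
- manip.sense(): the state, without advancing time (a new reading comes with each control period).
- manip.snapshot(name): name is "scene" or "side" or "wrist"; returns a dict with "frame" (400x640x3 uint8, red, green, blue), "depth" (400x640 float32, m along the optical axis (not along the pixel's ray), 0 where there is no reading), "fx", "fy", "cx", "cy" (pixels), "k1" (the pictures are not rectified: a ray, as slopes to the right and down, at radius r is drawn at 1 + k1 r^2 times it, then the intrinsics apply), "R" (3x3) and "t" (3): a world point X has camera coordinates R X + t. Camera axes: x right, y down, z forward; pixel columns grow to the right and rows downward; lengths in m; the calibration is good to about 2 mm. A picture is of the moment at which its call begins.
- manip.sign_off(): hands the job in, once; it reports no verdict.
The state is a dict: "t": time; "q": joint angles; "qd": joint speeds; "tau": joint torques, N m; "tcp_pos": TCP position; "tool_rot": TCP orientation; "force": force on the tool from outside, world axes, zero at the start; "ft_torque": the same for the moment, N m; "finger_gap": opening from 0.0 (shut) to 1.0 (fully open).
Only numpy, scipy, OpenCV 4.12 (cv2) and the standard library are available. Lean on these libraries where they do the work, as an engineer would, in place of code of your own. Each camera call takes 0.05 s, during which the arm holds its last target.

## Task

Open the degreaser canister: push its red child-resistant cap down and, keeping it pressed, turn it anticlockwise past the ratchet from the red mark to the green mark, then lift it off. Set the cap down gently, right way up with its grip on top, flat inside the shallow aluminium tray, and let go of it. Leave the wheel, the brake disc and the oil bottle where they are.

Things in the scene. Friction and masses are not known exactly. Their poses are not given: they have to be found in the camera images.
- canister: White round canister, 120 mm across, orange band, fixed in a dark 150 mm square bench holder; it cannot move. Origin: centre of the holder's underside on the bench; z up. Its shoulder, 121 mm up, has two red dots on the x axis (locked) and two green dots on a line 75 degrees anticlockwise (from above) of it (unlocked).
- cap_center (a point): Red cap, about 100 g, locked on the canister at first: skirt 88 mm across, 36 mm high; on its flat top a bar grip 66 mm long (x), 16 thick (y), 30 high, with white ends. Point: on the axis (z up), 33 mm above the skirt's lower edge, 3 mm below the flat top, 33 mm below the bar's top. Locked: 170 mm above the canister's origin, x parallel to the canister's x (bar over the red dots).
- neck_rim (a point): Centre of the rim of the canister's neck (56 mm across), 156 mm above the canister's origin. Two lugs in the cap run in a track on the neck. Unpressed, the cap cannot turn. Pressed 8 to 12 mm (12: hard stop) it turns anticlockwise under two 7 mm ratchet teeth (it catches between them if let up). It is free past 64 degrees (stop near 87, aim for 75), and clear of the neck once lifted 25 mm.
- seal (a joint): Spring-loaded black rubber plug, 40 mm across, in the neck, which pushes the cap up. 0 m with the cap locked, grows as the cap is pressed, about 0.012 fully pressed, -0.002 with the cap off. It pushes back with about 4.5 N at 0 and 10.5 N at 0.012.
- tray_floor (a point): Centre of the inner floor of the shallow square aluminium tray with a black rubber mat: 170 mm square outside, 160 mm inside, walls 22 mm high over the bench, floor 5 mm above the bench; fixed. x and y along its sides, z up. The cap standing on the floor has its point 33 mm above this one.
- wheel: Scooter wheel lying flat, 200 mm across, 48 mm high, hub to 60 mm. Origin: centre of its underside. Bystander.
- brake_disc: Steel brake disc lying flat, 120 mm across, 4 mm thick. Origin: centre of its underside. Bystander.
- oil_bottle: Small oil bottle with a yellow cap, 48 mm across, 130 mm high. Origin: centre of its underside. Bystander.
There are look-alikes about, which are no part of the job. Of the things that look like the canister, the middle-sized one is meant.

How it is judged:
On the way, in this order (a step that is already met when the one before it is completed fails the run):
1. the cap is pressed down at least 5 mm while still at the locked angle (within 0.2 rad) (z of cap_center in the frame of canister below 0.165 m and angle between the x axis of cap_center and the x axis of canister, either way round below 0.2 rad and horizontal distance between cap_center and canister below 0.008 m), for 0.05 s.
2. still pressed down at least 5 mm, the cap is turned past the ratchet (over 0.85 rad from the locked angle) (z of cap_center in the frame of canister below 0.165 m and angle between the x axis of cap_center and the x axis of canister, either way round above 0.85 rad and horizontal distance between cap_center and canister below 0.008 m), for 0.02 s.
3. the cap is lifted clear, at least 25 mm above its locked height (z of cap_center in the frame of canister above 0.195 m), for 0.1 s.
At the end, for the whole second after the job is handed in: The cap is off the canister and stands at rest, released, right way up (within 0.1 rad) and flat on the tray's floor (its point 28 to 37 mm above the floor and within 40 mm of the tray's centre along each side) (x of cap_center in the frame of tray_floor between -0.04 and 0.04 m and y of cap_center in the frame of tray_floor between -0.04 and 0.04 m and z of cap_center in the frame of tray_floor between 0.028 and 0.037 m and angle between cap_center's own z axis and vertical below 0.1 rad and linear speed of cap below 0.02 m/s); the robot touches nothing.
It fails at once if the cap is dropped: it moves faster than 0.6 m/s away from the canister while the gripper does not touch it (linear speed of cap above 0.6 m/s and contact force between the fingers and cap below 0.05 N and horizontal distance between cap_center and canister above 0.06 m).
It fails at once if the wheel, the brake disc or the oil bottle is moved more than 30 mm (distance of any of wheel, brake_disc, oil_bottle from where it was at the start of the episode above 0.03 m).
It also fails if it takes over 54 s, if anything falls off the work surface, if the arm or the gripper's body presses on something with over 40 N, if the wrist force passes 120 N, or if a joint passes its speed limit or range.

## Working session

There is one attempt and no reset: what is moved stays moved. The work goes in short steps, Python scripts to look and compute and a tool call to move; the robot and the scene stay as the last step left them, time stands still between calls to the robot, and variables do not carry over. Pictures are saved under pics/ and viewed, and the job is handed in when it is done.

Besides the shell and the picture viewer there is one more tool, called after "Emit:" as name(argument=value, ...), one argument or row to a line, values as JSON. drive_tool: Moves the arm, as the interface text tells. Its arguments: {"type":"object","properties":{"deltas":{"type":"array"},"hand":{"type":"number"},"squeeze":{"type":"number"}},"required":["deltas"]}

```bash
mkdir -p pics
cat > h.py <<'E'
import numpy as np, cv2
from station import manip
def snap(n):
    s=manip.snapshot(n); np.savez(''+n+'.npz',**{k:np.array(v) for k,v in s.items()}); return s
def load(n): return dict(np.load(''+n+'.npz'))
def ray(s,u,v):
    x=(u-s['cx'])/s['fx'];y=(v-s['cy'])/s['fy'];xd=np.array([x,y]);p=xd.copy()
    for _ in range(30): p=xd/(1+s['k1']*(p@p))
    R=np.array(s['R']);c=-R.T@np.array(s['t']); d=R.T@np.array([p[0],p[1],1]); return c,d
def onz(s,u,v,z):
    c,d=ray(s,u,v); return c+d*(z-c[2])/d[2]
def bydepth(s,u,v):
    c,d=ray(s,u,v); return c+d*float(s['depth'][int(round(v)),int(round(u))])
def proj(s,X):
    p=np.array(s['R'])@X+np.array(s['t']);p=p[:2]/p[2];p=p*(1+s['k1']*(p@p));return p*[s['fx'],s['fy']]+[s['cx'],s['cy']]
def tri(rs):
    A=0;b=0
    for c,d in rs:
        d=d/np.linalg.norm(d);P=np.eye(3)-np.outer(d,d);A=A+P;b=b+P@c
    return np.linalg.solve(A,b)
def save(f,name): cv2.imwrite('pics/'+name,cv2.cvtColor(np.ascontiguousarray(f),cv2.COLOR_RGB2BGR))
E
python3 - <<'E'
from h import *
for n in ['scene','side','wrist']:
    s=snap(n); save(s['frame'],n+'0.png'); print(n,-np.array(s['R']).T@s['t'])
print(manip.sense())
E
```

```text
scene [1.06460105 0.77693088 0.79989563]
side [ 0.29008245 -0.67166392  1.10191497]
wrist [0.1970456  0.59916474 0.37305872]
{'t': 0.15, 'q': array([ 9.46517890e-01,  5.28279324e-01,  1.43360326e+00, -1.00415224e-05,
        1.18136254e+00, -1.78473517e-01]), 'qd': array([ 1.00668327e-03, -2.19541240e-03, -3.80952967e-03,  1.24845700e-03,
       -9.37605591e-04, -5.86473309e-05]), 'tau': array([ 6.04590659e-04, -4.42746627e+01, -1.78275740e+01, -2.16911908e-04,
        5.58945554e-03,  7.68474649e-06]), 'tcp_pos': array([0.2691332 , 0.56349217, 0.2305435 ]), 'tool_rot': array([ 2.21059265e-01,  9.75260026e-01, -7.62383195e-04, -3.18523566e-04]), 'force': array([ 0.56898   ,  1.12144582, -0.51998798]), 'ft_torque': array([ 0.0049243 ,  0.04072229, -0.00036421]), 'finger_gap': 0.996621950476239}
```

View pics/scene0.png

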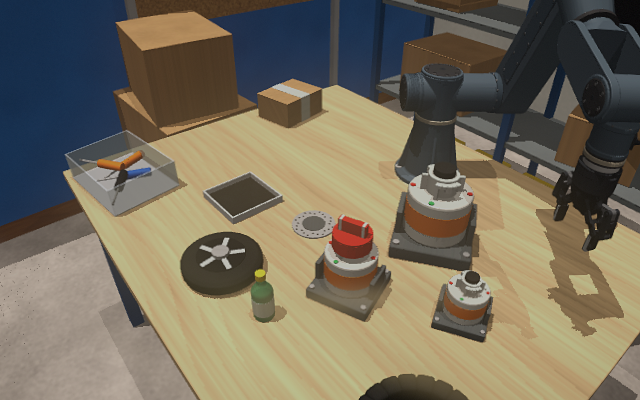

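View pics/side0.png

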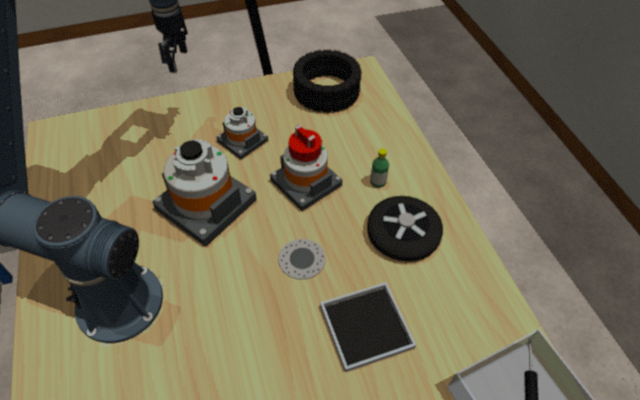

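View pics/wrist0.png

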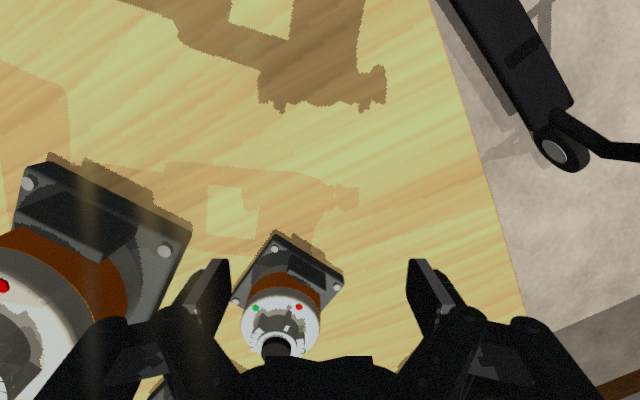

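Candidates for the canister in the scene view: big (437,215), middle with the red cap (350,262) and small (467,303). I choose the middle one, which is the only one with a cap. For the tray there is the shallow one with a black mat (243,197) and a tool bin (122,172); the shallow one is the target. The wrist view shows only the small and the big canister. Next is a close crop to check.

Run:
```python
from h import *
a=load('scene')['frame'][200:320,290:410]; b=load('side')['frame'][110:220,250:360]
b=cv2.resize(b,(400,400),interpolation=cv2.INTER_CUBIC);a=cv2.resize(a,(400,400),interpolation=cv2.INTER_CUBIC)
save(np.hstack([a,b]),'crop1.png')
for n,(r0,r1,c0,c1) in [('scene',(200,320,290,410)),('side',(110,220,250,360))]:
    s=load(n); hsv=cv2.cvtColor(s['frame'],cv2.COLOR_RGB2HSV)
    m=(((hsv[...,0]<6)|(hsv[...,0]>172))&(hsv[...,1]>170)&(hsv[...,2]>60)).astype(np.uint8)
    mm=np.zeros_like(m);mm[r0:r1,c0:c1]=m[r0:r1,c0:c1]
    k,l,st,ce=cv2.connectedComponentsWithStats(mm)
    for i in range(1,k):
        if st[i,4]>2: print(n,'red',st[i],ce[i].round(1))
    g=((hsv[...,0]>45)&(hsv[...,0]<90)&(hsv[...,1]>90)).astype(np.uint8);gg=np.zeros_like(g);gg[r0:r1,c0:c1]=g[r0:r1,c0:c1]
    k,l,st,ce=cv2.connectedComponentsWithStats(gg)
    for i in range(1,k): print(n,'green',st[i],ce[i].round(1), onz(s,*ce[i],.121).round(4))
```

```text
scene red [342 216  22  11 105] [352.9 221. ]
scene red [332 224  41  23 466] [350.5 237.1]
scene red [329 241   3   3   8] [330.1 241.9]
scene red [354 247   3   1   3] [355. 247.]
scene red [333 248   7   7  12] [336.2 250.9]
scene red [341 254   8   4  14] [344.1 255.6]
scene red [350 257   5   1   5] [352. 257.]
scene red [371 257   4   2   7] [372.7 257.4]
scene green [334 260   4   3  10] [335.5 261.2] [0.5889 0.237  0.121 ]
side red [289 127  32  35 731] [305.  145.4]
side green [323 110   1   1   1] [323. 110.] [0.6401 0.384  0.121 ]
side green [325 110   2   1   2] [325.5 110. ] [0.647  0.3819 0.121 ]
side green [328 110   2   1   2] [328.5 110. ] [0.6554 0.3794 0.121 ]
side green [334 110   1   1   1] [334. 110.] [0.6707 0.3747 0.121 ]
side green [322 147   2   3   5] [322.4 147.8] [0.5922 0.2387 0.121 ]
side green [287 159   2   2   4] [287.5 159.5] [0.4903 0.2245 0.121 ]
```

View pics/crop1.png

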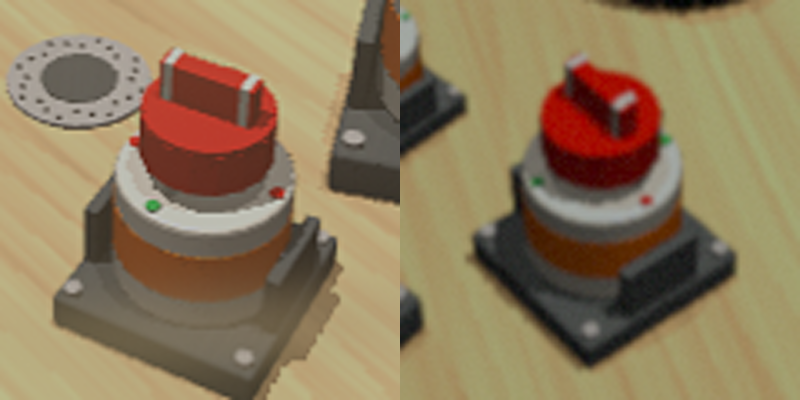

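The crop shows the middle canister with its red cap locked, the bar over the red dots. Now I measure the dots, bar ends and tray.

Run:
```python
from h import *
S=load('scene');D=load('side')
print('red dots scene z.121',onz(S,372.7,257.4,.121),onz(S,330.3,242,.121))
# side red dot
f=D['frame'];hsv=cv2.cvtColor(f,cv2.COLOR_RGB2HSV)
sub=hsv[160:170,310:326]; m=((sub[...,0]<8)|(sub[...,0]>170))&(sub[...,1]>120)
y,x=np.nonzero(m); print('side reddot px',x.mean()+310,y.mean()+160,len(x), onz(D,x.mean()+310,y.mean()+160,.121))
# green tri
print('green tri',tri([ray(S,335.5,261.2),ray(D,287.5,159.5)]),tri([ray(S,335.5,261.2),ray(D,322.4,147.8)]))
print('red tri', tri([ray(S,372.7,257.4),ray(D,x.mean()+310,y.mean()+160)]))
# white ends tops from crops: scene crop scale 400/120, side 400/110
for n,s,pts in [('scene',S,[(290+175/3.333,200+52/3.333),(290+250/3.333,200+77/3.333)]),('side',D,[(250+(578-400)/3.636,110+60/3.636),(250+(626-400)/3.636,110+98/3.636)])]:
    for p in pts: print(n,np.round(p,1),onz(s,*p,.203))
# depth on bar top/flat
for n,s in [('scene',S),('side',D)]:
    print(n,[bydepth(s,*p).round(3) for p in ([(350,230),(243,197)] if n=='scene' else [(303,140),(366,327)])])
def tray(n,s,box):
    r0,r1,c0,c1=box; v=cv2.cvtColor(s['frame'],cv2.COLOR_RGB2HSV)
    return 0
for n,s,b in [('scene',S,(160,235,190,300)),('side',D,(270,380,305,430))]:
    r0,r1,c0,c1=b; save(cv2.resize(s['frame'][r0:r1,c0:c1],None,fx=5,fy=5,interpolation=cv2.INTER_CUBIC),n+'_tray.png')
```

```text
red dots scene z.121 [0.51849254 0.2774492  0.121     ] [0.55811834 0.18219901 0.121     ]
side reddot px 314.5 162.25 8 [0.55607523 0.1940251  0.121     ]
green tri [0.52811549 0.22433971 0.09204622] [0.59095493 0.23789941 0.12257694]
red tri [0.53549852 0.24534023 0.09510311]
scene [342.5 215.6] [0.54525056 0.20460856 0.203     ]
scene [365.  223.1] [0.52512878 0.25254131 0.203     ]
side [299.  126.5] [0.53214388 0.25321246 0.203     ]
side [312.2 137. ] [0.55365571 0.20664835 0.203     ]
scene [array([0.548, 0.233, 0.183]), array([ 0.547, -0.234,  0.006])]
side [array([0.534, 0.224, 0.181]), array([ 0.549, -0.239,  0.009])]
```

View pics/scene_tray.png

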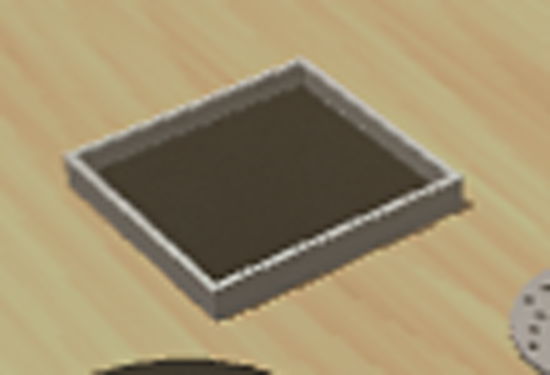

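View pics/side_tray.png

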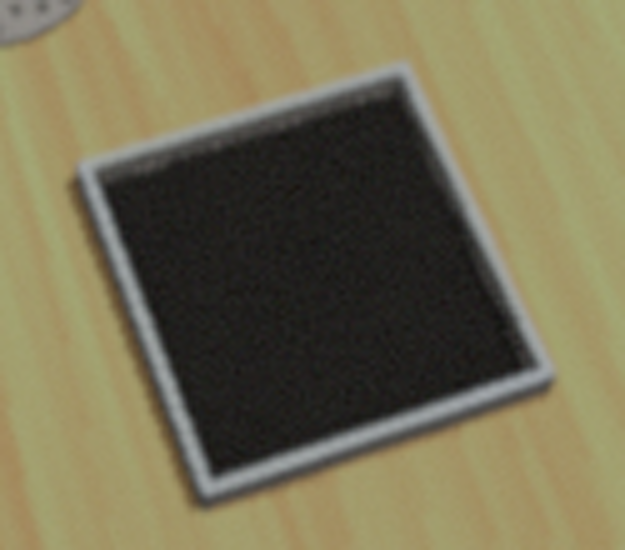

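```bash
cat >> h.py <<'E'
def toolR(q):
    from scipy.spatial.transform import Rotation as Ro
    return Ro.from_quat(q).as_matrix()
def delta(P,psi_y=None):
    """shift in tool axes (cm) and turn (deg) from current pose to TCP P, with tool y at world angle psi_y deg (mod 180 chosen nearest)"""
    st=manip.sense();T=toolR(st['tool_rot']);d=T.T@(np.array(P)-st['tcp_pos'])*100
    cur=np.degrees(np.arctan2(T[1,1],T[0,1])); a=0 if psi_y is None else -(((psi_y-cur)+90)%180-90)
    print('delta cm',d.round(2),'turn',round(a,2),'cur psi',round(cur,2),'tcp',st['tcp_pos'].round(4),'q',np.round(st['q'],3),'F',np.round(st['force'],1),'gap',round(st['finger_gap'],3),'tilt',T[:,2].round(4),'t',st['t'])
E
python3 - <<'E'
from h import *
S=load('scene');D=load('side')
a=[(67,158),(300,62),(462,180),(217,290)];a=[(190+x/5-.4,160+y/5-.4) for x,y in a]
b=[(82,165),(405,68),(550,372),(205,495)];b=[(305+x/5-.4,270+y/5-.4) for x,y in b]
pa=[onz(S,*p,.022) for p in a];pb=[onz(D,*p,.022) for p in b]
print(np.round(pa,3),np.mean(pa,0));print(np.round(pb,3),np.mean(pb,0))
for p in a:
    q=min(b,key=lambda q:np.linalg.norm(onz(D,*q,.022)-onz(S,*p,.022)));print('tri',tri([ray(S,*p),ray(D,*q)]).round(4))
print('bar tri',tri([ray(S,342.5,215.6),ray(D,312.2,137)]),tri([ray(S,365,223.1),ray(D,299,126.5)]))
W=load('wrist');st=manip.sense();T=toolR(st['tool_rot'])
for off in [0,.05,.1,.15,.2]:
  print(off,[proj(W,np.array([.2691,.5635,.2305])+T@np.array([x,0,off])).round() for x in (0,.05,.1,.15)])
delta([.54,.23,.35],23)
E
```

```text
[[ 0.636 -0.313  0.022]
 [ 0.472 -0.318  0.022]
 [ 0.464 -0.15   0.022]
 [ 0.63  -0.147  0.022]] [ 0.55048371 -0.2319418   0.022     ]
[[ 0.466 -0.154  0.022]
 [ 0.632 -0.151  0.022]
 [ 0.636 -0.315  0.022]
 [ 0.469 -0.322  0.022]] [ 0.55060385 -0.23537229  0.022     ]
tri [ 0.6362 -0.3145  0.0212]
tri [ 0.4697 -0.3211  0.0198]
tri [ 0.4646 -0.1523  0.0202]
tri [ 0.6304 -0.1493  0.0206]
bar tri [0.55065019 0.20622372 0.20554024] [0.52975486 0.2534874  0.20484276]
0 [array([317., 259.]), array([316., 165.]), array([316.,  49.]), array([316., -89.])]
0.05 [array([317., 222.]), array([317., 148.]), array([317.,  62.]), array([317., -37.])]
0.1 [array([317., 199.]), array([317., 138.]), array([317.,  69.]), array([317.,  -7.])]
0.15 [array([317., 183.]), array([317., 131.]), array([317.,  74.]), array([317.,  12.])]
0.2 [array([317., 171.]), array([317., 126.]), array([317.,  78.]), array([317.,  25.])]
delta cm [-38.82 -18.43 -11.93] turn 41.46 cur psi 64.46 tcp [0.2691 0.5635 0.2305] q [ 0.947  0.528  1.434 -0.     1.181 -0.178] F [ 0.6  1.1 -0.5] gap 0.997 tilt [-0.001  -0.0013 -1.    ] t 0.15
```

Emit:
drive_tool(
  deltas=[0,0,-4,0,0,0,-8,0,-4,-2,-11.9,5,-8.5,-4,-11.9,13,-13,-6,-11.9,21,-17.5,-8.2,-11.9,29,-22,-10.4,-11.9,37,-26.5,-12.6,-11.9,41.5,-31,-14.7,-11.9,41.5,-35.5,-16.8,-11.9,41.5,-38.8,-18.4,-11.9,41.5,-38.8,-18.4,-11.9,41.5],
  hand=8.54,
  squeeze=100,
)

```text
t: 1.35
tcp_pos: [0.5434, 0.2258, 0.349]
tool_rot: [0.555, 0.832, -0.001, 0.001]
force: [-1.1, 0.6, -0.4]
finger_gap: 1.0
```

Run:
```python
from h import *
s=snap('wrist');save(s['frame'],'wrist1.png');delta([.54,.23,.177],23)
```

```text
delta cm [ 2.50e-01 -1.00e-02  1.72e+01] turn -0.31 cur psi 22.69 tcp [0.5414 0.228  0.349 ] q [ 2.090e-01  3.660e-01  1.372e+00 -1.000e-03  1.406e+00 -1.870e-01] F [-0.9  0.9  0. ] gap 0.998 tilt [-0.002  -0.0016 -1.    ] t 1.4
```

View pics/wrist1.png

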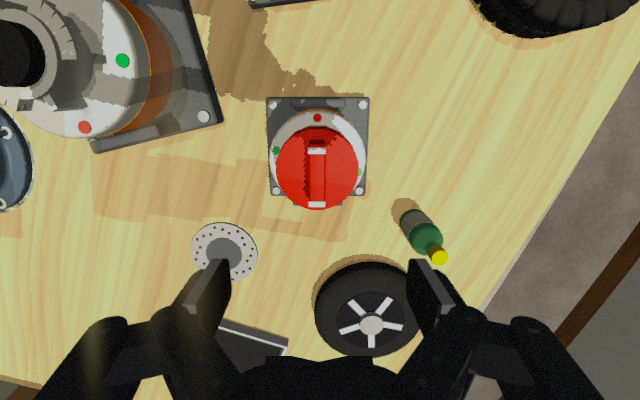

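The capped canister is centred in the wrist view, at about (317,165), with the bar upright in the picture, white ends at about (317,150) and (317,205). I measure those ends precisely.

Run:
```python
from h import *
W=load('wrist');f=W['frame'];hsv=cv2.cvtColor(f,cv2.COLOR_RGB2HSV)
w=((hsv[...,1]<70)&(hsv[...,2]>150)).astype(np.uint8);w[:, :300]=0;w[:,335:]=0;w[:130]=0;w[215:]=0
k,l,st,ce=cv2.connectedComponentsWithStats(w)
for i in range(1,k):
    if st[i,4]>5: print('white',st[i],ce[i].round(1),onz(W,*ce[i],.203).round(4))
r=(((hsv[...,0]<8)|(hsv[...,0]>170))&(hsv[...,1]>150)).astype(np.uint8);r[:, :260]=0;r[:,380:]=0;r[:100]=0;r[220:]=0
k,l,st,ce=cv2.connectedComponentsWithStats(r)
for i in range(1,k):
    if st[i,4]>5: print('red',st[i],ce[i].round(1),onz(W,*ce[i],.173).round(4),onz(W,*ce[i],.121).round(4))
g=((hsv[...,0]>45)&(hsv[...,0]<90)&(hsv[...,1]>90)).astype(np.uint8);g[:,:265]=0;g[:,375:]=0;g[:100]=0;g[220:]=0
k,l,st,ce=cv2.connectedComponentsWithStats(g)
for i in range(1,k):
    if st[i,4]>5: print('green',st[i],ce[i].round(1),onz(W,*ce[i],.121).round(4))
save(cv2.resize(f[90:215,250:385],None,fx=5,fy=5,interpolation=cv2.INTER_CUBIC)[:600],'crop2.png')
d=[bydepth(W,317,y) for y in (180,190,150)];print(np.round(d,4))
```

```text
white [308 148  18   6 108] [316.5 150.5] [0.5302 0.2562 0.203 ]
white [309 201  17   6  96] [316.7 203.5] [0.5505 0.2077 0.203 ]
red [314 114   7   8  49] [316.9 117.3] [0.5196 0.2825 0.173 ] [0.5206 0.2793 0.121 ]
red [ 276  126   82   84 5076] [316.6 167.5] [0.5389 0.2349 0.173 ] [0.5431 0.224  0.121 ]
green [272 147   8   7  47] [275.4 149.8] [0.4891 0.225  0.121 ]
green [358 169   4   7  17] [359.6 172. ] [0.5942 0.2392 0.121 ]
[[0.5415 0.2302 0.204 ]
 [0.5454 0.2209 0.2038]
 [0.5305 0.2569 0.2035]]
```

View pics/crop2.png

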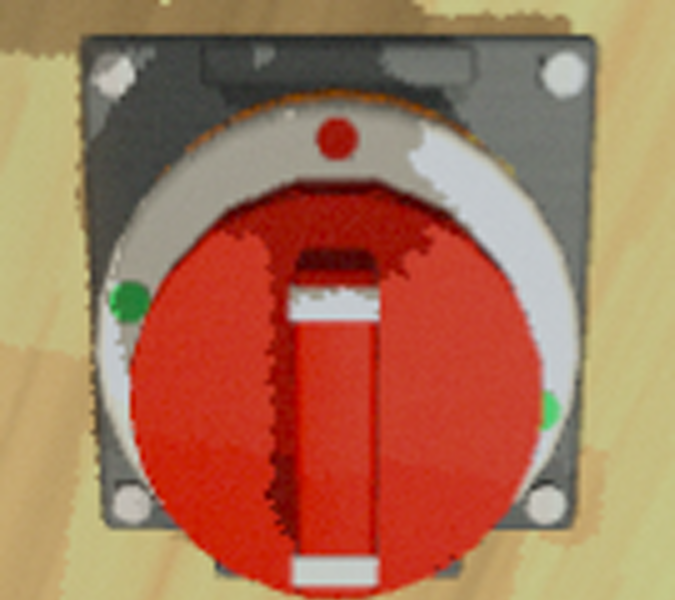

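The bar runs at 112.7° and its centre is (0.541, 0.2315), with its top at 0.203, which agrees across all three views. The jaws are already square to it, so I descend.

Emit:
drive_tool(
  deltas=[0.3,0.1,4,0,0.3,0.1,8,0,0.3,0.1,11,0,0.3,0.1,14,0,0.3,0.1,16,0,0.3,0.1,17.2,0,0.3,0.1,17.2,0,0.3,0.1,17.2,0],
)

```text
t: 2.2
tcp_pos: [0.541, 0.2316, 0.1777]
tool_rot: [0.554, 0.833, -0.001, -0.0]
force: [-0.7, -0.5, 0.2]
finger_gap: 1.002
```

Run:
```python
from h import *
delta([.541,.2315,.177],22.7)
```

```text
delta cm [-0.   -0.    0.07] turn 0.03 cur psi 22.73 tcp [0.541  0.2316 0.1777] q [ 2.150e-01  5.450e-01  1.578e+00 -1.000e-03  1.020e+00 -1.810e-01] F [-0.7 -0.5  0.2] gap 1.002 tilt [-0.001  -0.0013 -1.    ] t 2.2
```

Close on the bar.

Emit:
drive_tool(
  deltas=[0,0,0.1,0,0,0,0.1,0,0,0,0.1,0,0,0,0.1,0,0,0,0.1,0,0,0,0.1,0,0,0,0.1,0,0,0,0.1,0],
  hand=0.5,
  squeeze=90,
)

```text
t: 3.0
tcp_pos: [0.5408, 0.2314, 0.177]
tool_rot: [0.554, 0.833, -0.001, -0.0]
force: [-1.6, -1.4, 4.3]
finger_gap: 0.169
```

Run:
```python
from h import *
s=snap('wrist');save(s['frame'],'wrist2.png');delta([.541,.2315,.177],22.7)
```

```text
delta cm [ 0.    0.02 -0.01] turn 0.04 cur psi 22.74 tcp [0.5408 0.2314 0.1769] q [ 2.150e-01  5.460e-01  1.579e+00 -1.000e-03  1.018e+00 -1.810e-01] F [-2.4 -1.6  3.7] gap 0.168 tilt [-0.0013 -0.0015 -1.    ] t 3.05
```

View pics/wrist2.png

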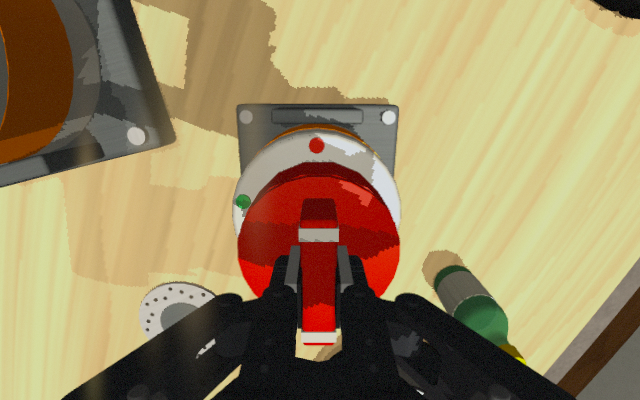

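The bar is held square and centred between the pads at about (318,280). Now I press down.

Emit:
drive_tool(
  deltas=[0,0,0.3,0,0,0,0.6,0,0,0,0.9,0,0,0,1.05,0,0,0,1.05,0,0,0,1.05,0],
)

```text
t: 3.65
tcp_pos: [0.5408, 0.2314, 0.1672]
tool_rot: [0.554, 0.833, -0.001, 0.0]
force: [-2.7, -1.3, 7.6]
finger_gap: 0.171
```

Run:
```python
from h import *
S=load('side')
s=snap('side');delta([.541,.2315,.1665],22.7)
# rise/fall of the white bar ends in side image
for n,q in(('before',S),('now',s)):
    hsv=cv2.cvtColor(q['frame'],cv2.COLOR_RGB2HSV);r=(((hsv[...,0]<8)|(hsv[...,0]>170))&(hsv[...,1]>150));r[:110]=0;r[165:]=0;r[:,:280]=0;r[:,330:]=0
    y,x=np.nonzero(r);print(n,x.min(),x.max(),y.min(),y.max(),len(x))
```

```text
delta cm [0.   0.02 0.07] turn 0.04 cur psi 22.74 tcp [0.5408 0.2314 0.1672] q [ 0.215  0.559  1.588 -0.002  0.996 -0.181] F [-3.6 -1.5  7. ] gap 0.167 tilt [-9.0e-04 -1.5e-03 -1.0e+00] t 3.7
before 289 321 127 164 839
now 290 321 110 164 699
```

Emit:
drive_tool(
  deltas=[0,0,0.2,0,0,0,0.2,-6,0,0,0.2,-12,0,0,0.2,-19,0,0,0.2,-26,0,0,0.2,-33,0,0,0.2,-40,0,0,0.2,-47,0,0,0.2,-54,0,0,0.2,-61,0,0,0.2,-68,0,0,0.2,-75],
)

```text
t: 4.9
tcp_pos: [0.5412, 0.232, 0.1664]
tool_rot: [-0.07, 0.998, -0.0, 0.0]
force: [-3.1, 0.8, 9.2]
finger_gap: 0.169
```

Run:
```python
from h import *
delta([.541,.2315,.1665],22.7+75);print(manip.sense()['ft_torque'])
s=snap('wrist');save(s['frame'],'wrist3.png')
```

```text
delta cm [ 0.03 -0.04 -0.01] turn 0.29 cur psi 97.99 tcp [0.5412 0.232  0.1664] q [ 0.215  0.56   1.588 -0.     0.993 -1.495] F [-3.1  0.8  9.2] gap 0.169 tilt [ 5.e-04 -2.e-04 -1.e+00] t 4.9
[ 0.07423323  0.5171566  -0.15164597]
```

View pics/wrist3.png

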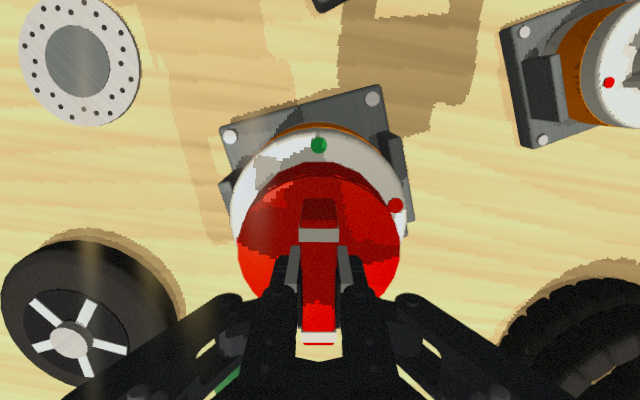

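The bar now points at the green dot (318,145), and the cap has turned with the gripper while still pressed. Now I lift.

Emit:
drive_tool(
  deltas=[0,0,-0.5,0,0,0,-1,0,0,0,-1.5,0,0,0,-2,0,0,0,-2.6,0,0,0,-3.2,0,0,0,-4,0,0,0,-5,0,0,0,-6,0,0,0,-7,0,0,0,-8,0,0,0,-8,0],
)

```text
t: 6.15
tcp_pos: [0.5423, 0.2323, 0.2485]
tool_rot: [-0.072, 0.997, 0.0, 0.002]
force: [0.1, -0.1, -0.3]
finger_gap: 0.167
```

Run:
```python
from h import *
delta([.5505,-.2335,.26],None)
s=snap('side');save(s['frame'],'side2.png')
s=snap('wrist');save(s['frame'],'wrist4.png')
```

```text
delta cm [  5.85 -46.21  -1.17] turn 0 cur psi 98.23 tcp [0.5423 0.2323 0.2485] q [ 0.216  0.459  1.507 -0.     1.171 -1.499] F [ 0.1 -0.1 -0.3] gap 0.167 tilt [ 4.6e-03  6.0e-04 -1.0e+00] t 6.15
```

View pics/side2.png

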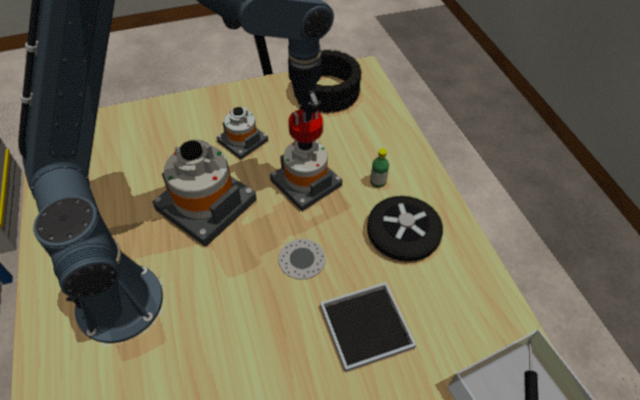

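View pics/wrist4.png

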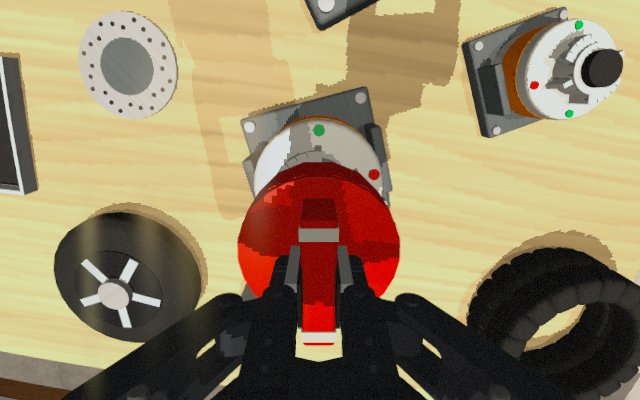

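The cap is off: in the side view it hangs at (306,125) above the neck. I carry it to the tray.

Emit:
drive_tool(
  deltas=[0.2,-1.5,0,0,0.5,-4,0,0,1,-8,0,0,1.6,-12.5,0,0,2.1,-17,0,0,2.7,-21.5,0,0,3.3,-26,0,0,3.8,-30.5,0,0,4.4,-35,0,0,5,-39.5,0,0,5.5,-43,0,0,5.8,-45,0,0],
)

```text
t: 7.45
tcp_pos: [0.5472, -0.2254, 0.2462]
tool_rot: [-0.07, 0.998, -0.0, 0.0]
force: [-0.4, -0.1, -0.7]
finger_gap: 0.172
```

Emit:
drive_tool(
  deltas=[0.1,-1,0,0,0.1,-1.2,0,0,0.1,-1.2,0,0,0.1,-1.2,0,0],
)

```text
t: 7.85
tcp_pos: [0.5478, -0.2357, 0.2461]
tool_rot: [-0.071, 0.997, 0.0, -0.0]
force: [0.9, -0.3, -1.1]
finger_gap: 0.168
```

Run:
```python
from h import *
delta([.5505,-.2335,.045],None)
s=snap('wrist');save(s['frame'],'wrist5.png')
s=snap('side');save(s['frame'],'side3.png')
```

```text
delta cm [-0.31  0.17 20.11] turn 0 cur psi 98.14 tcp [ 0.5478 -0.2357  0.2461] q [-0.594  0.472  1.49   0.     1.18  -2.306] F [ 0.9 -0.3 -1.1] gap 0.168 tilt [-4.e-04  4.e-04 -1.e+00] t 7.85
```

View pics/wrist5.png

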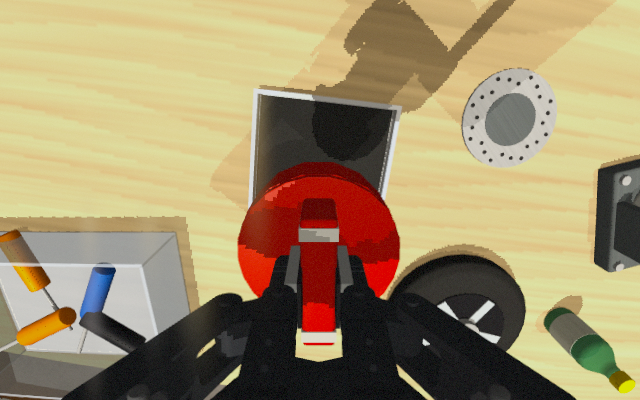

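View pics/side3.png

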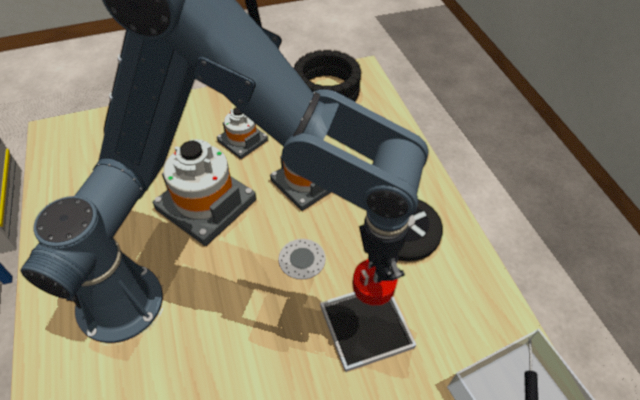

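The cap is above the tray and clear of the wheel. I lower it, slowing near the floor.

Emit:
drive_tool(
  deltas=[-0.3,0.2,1,0,-0.3,0.2,3,0,-0.3,0.2,6,0,-0.3,0.2,9,0,-0.3,0.2,12,0,-0.3,0.2,15,0,-0.3,0.2,17,0,-0.3,0.2,18,0,-0.3,0.2,18.5,0,-0.3,0.2,19,0,-0.3,0.2,19,0],
)

```text
t: 9.05
tcp_pos: [0.551, -0.2335, 0.0565]
tool_rot: [-0.071, 0.997, -0.0, 0.0]
force: [-0.5, 0.5, -0.6]
finger_gap: 0.168
```

Emit:
drive_tool(
  deltas=[0,0,0.2,0,0,0,0.4,0,0,0,0.6,0,0,0,0.8,0,0,0,0.9,0,0,0,0.9,0],
)

```text
t: 9.65
tcp_pos: [0.5509, -0.2334, 0.0473]
tool_rot: [-0.071, 0.997, -0.0, 0.0]
force: [-0.2, 0.3, -1.2]
finger_gap: 0.163
```

Run:
```python
from h import *
delta([.5505,-.2335,.045],None)
```

```text
delta cm [ 0.04 -0.    0.23] turn 0 cur psi 98.17 tcp [ 0.5509 -0.2334  0.0473] q [-0.587  0.746  1.631 -0.     0.763 -2.3  ] F [-0.2  0.3 -1.2] gap 0.163 tilt [ 2.e-04 -4.e-04 -1.e+00] t 9.65
```

Emit:
drive_tool(
  deltas=[0,0,0.1,0,0,0,0.15,0,0,0,0.2,0,0,0,0.25,0,0,0,0.25,0],
)

```text
t: 10.15
tcp_pos: [0.5508, -0.2334, 0.0453]
tool_rot: [-0.071, 0.997, -0.0, 0.0]
force: [-1.9, 0.1, 3.5]
finger_gap: 0.168
```

The force has risen to 3.5 N, so the cap is on the floor. Release.

Emit:
drive_tool(
  deltas=[0,0,0,0,0,0,0,0,0,0,0,0,0,0,0,0,0,0,0,0,0,0,0,0],
  hand=5,
)

```text
t: 10.75
tcp_pos: [0.5508, -0.2334, 0.0452]
tool_rot: [-0.071, 0.997, -0.0, 0.0]
force: [-0.7, 0.2, 0.2]
finger_gap: 0.588
```

Emit:
drive_tool(
  deltas=[0,0,-0.5,0,0,0,-1.5,0,0,0,-3,0,0,0,-5,0,0,0,-8,0,0,0,-12,0,0,0,-16,0,0,0,-20,0,5,0,-22,0,10,0,-22,0,10,0,-22,0],
)

```text
t: 11.85
tcp_pos: [0.4467, -0.2463, 0.2669]
tool_rot: [-0.07, 0.998, 0.0, -0.001]
force: [0.8, 0.8, -0.7]
finger_gap: 0.584
```

Run:
```python
from h import *
delta([.5505,-.2335,.25],None)
for n in ('wrist','side','scene'):
    s=snap(n);save(s['frame'],n+'9.png')
```

```text
delta cm [-10.46  -0.19   1.66] turn 0 cur psi 98.03 tcp [ 0.4467 -0.2463  0.2669] q [-7.220e-01  3.290e-01  1.672e+00 -2.000e-03  1.143e+00 -2.433e+00] F [ 0.8  0.8 -0.7] gap 0.584 tilt [-2.6e-03  3.0e-04 -1.0e+00] t 11.85
```

View pics/side9.png

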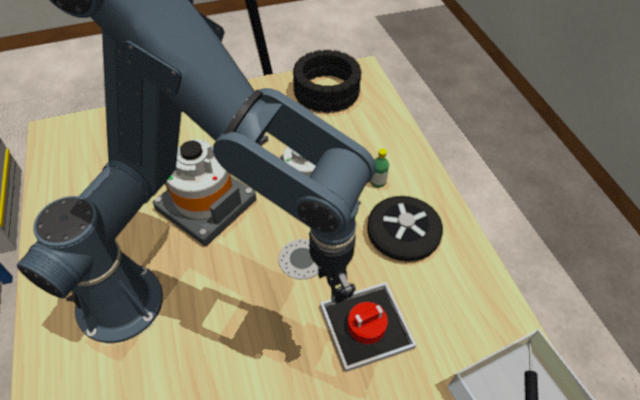

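View pics/scene9.png

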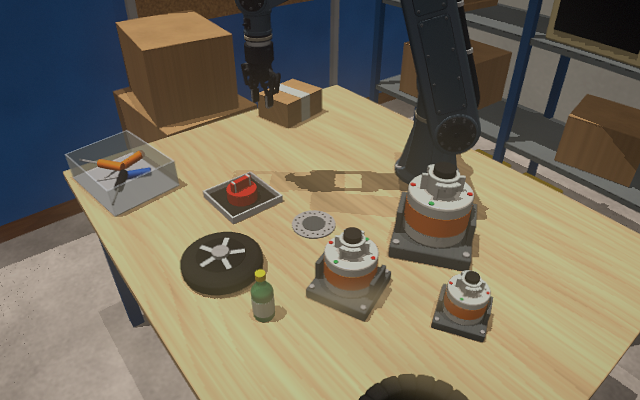

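View pics/wrist9.png

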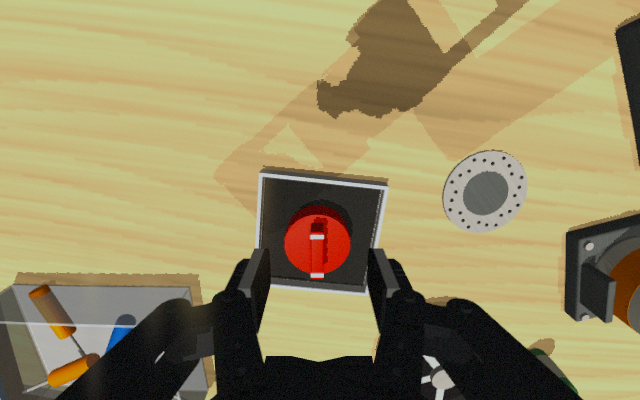

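The cap stands upright near the tray's centre (side 368,323; scene 241,190; wrist 318,240), and the gripper is clear of it. I check its height and level, then hand in.

Run:
```python
from h import *
W=load('wrist')
f=W['frame'];hsv=cv2.cvtColor(f,cv2.COLOR_RGB2HSV)
r=(((hsv[...,0]<8)|(hsv[...,0]>170))&(hsv[...,1]>150));r[:200]=0;r[285:]=0;r[:,:270]=0;r[:,360:]=0
P=np.array([bydepth(W,x,y) for y,x in zip(*np.nonzero(r))])
bar=P[(P[:,2]>.064)]; top=P[(P[:,2]>.034)&(P[:,2]<.05)]
print('bar',bar.mean(0).round(4),len(bar),'top',top.mean(0).round(4),len(top))
A=np.c_[top[:,:2]-top[:,:2].mean(0),np.ones(len(top))];print('slope',np.linalg.lstsq(A,top[:,2],rcond=None)[0].round(3))
S=load('scene');D=load('side')
print('qd',np.abs(manip.sense()['qd']).max(),manip.sense()['force'].round(1))
for n,b in [('scene',(240,330,180,340))]:
    pass
s0=cv2.imread('pics/scene0.png')[...,::-1].astype(int);d=np.abs(s0-S['frame']).max(2)
for nm,(x0,x1,y0,y1) in dict(wheel=(180,265,230,295),disc=(290,330,210,238),bottle=(248,278,268,322)).items(): print(nm,np.median(d[y0:y1,x0:x1]),(d[y0:y1,x0:x1]>40).mean().round(3))
```

```text
bar [ 0.5431 -0.2336  0.0807] 509 top [ 0.5465 -0.2333  0.0409] 2578
slope [0.009 0.002 0.041]
qd 0.030127079584504602 [ 0.3 -0.2 -0.3]
wheel 1.0 0.0
disc 1.0 0.0
bottle 1.0 0.0
```

Emit:
drive_tool(
  deltas=[0,0,-1,0,0,0,-1,0,0,0,-1,0,0,0,-1,0],
)

```text
t: 12.4
tcp_pos: [0.4527, -0.2478, 0.2763]
tool_rot: [-0.071, 0.997, -0.001, 0.001]
force: [0.0, 0.7, 0.3]
finger_gap: 0.584
```

Run:
```python
from h import *
W=snap('wrist');z=[bydepth(W,x,y)[2].round(4) for x,y in [(318,y) for y in range(225,275,6)]];print(z)
print(manip.sense()['t'],manip.sign_off())
```

```text
[np.float64(0.0712), np.float64(0.0714), np.float64(0.0719), np.float64(0.0717), np.float64(0.0711), np.float64(0.0692), np.float64(0.0705), np.float64(0.0707), np.float64(0.0064)]
the job is handed in; nothing more can be done
12.45 None
```

The red cap is off the middle-sized canister and stands right way up in the aluminium tray, released. I handed the job in at about 12.5 s; the system reports no verdict.

- **How it went:** I gripped the cap by its bar and pressed it about 10 mm. Keeping it pressed, I turned it 75° anticlockwise to the green mark. I then lifted it straight off, carried it to the tray, set it down with a few newtons of contact and let go.
- **Cap in the tray:** Its flat top is at z ≈ 0.041 m, as expected for standing on the floor. Tilt is about 0.01 rad, and it is within about 5 mm of the tray's centre.
- **Bystanders:** The wheel, brake disc and oil bottle look the same in the scene camera before and after.
- **One check disagreed:** A first depth average put the bar top at 0.081 m instead of 0.071 m, probably because other pixels got into the mask. Direct depth readings along the bar afterwards gave 0.069 to 0.072 m, which agrees with the cap standing flat.

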